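# Dock a vial tray and hold it flush with a spacer

## Task

Slide the loaded vial tray along the bench (not lifted over the rails) into the dock between the two guide rails until it is fully home against the dock's back face, keeping every vial in the tray. Then take the spacer bar from its stand and lower it upright, down to the bench, into the one pocket beside the tray that is wide enough for it, and push it sideways so that it presses the tray flush against the opposite rail. Finish while still gripping the spacer and keeping up a firm push of about 10 N; do not let go, and leave the bottle, beaker and carton alone.

Things in the scene. Friction and masses are not known exactly. Their poses are not given: they have to be found in the camera images.
- dock: Fixed autosampler dock: low green housing 65 x 210 x 50 mm behind two guide rails, open above and in front. Origin on the bench (the dock's floor) where the centre of the fully home tray comes; x is the sliding-in direction, away from the robot (yaw within 0.2 rad of world x). The flat back face that stops the tray is at x = +50 mm.
- rail_deep: Fixed aluminium guide rail 110 (x, parallel to dock x) x 42 (y) x 36 mm high, origin under its centre, 65 mm to either side of the dock's centre line (varies), up to 10 mm fore or aft. Middle 60 mm of both long faces has a pocket 16 mm deep, open above and down to the bench (web 10 mm thick). Gap from pocket to docked tray 16 to 24 mm: wide enough for the spacer.
- rail_shallow: The other fixed rail, same outside, origin and axes, on the opposite side 65 mm from the centre line. Its pocket is only 4 mm deep: the gap to the tray is at most 12 mm, too narrow for the spacer. The tray is to be pressed flush on this rail's 25 mm long end blocks. The channel between the two rails' end blocks is 88 mm wide, 8 mm more than the tray.
- tray: Loose grey plastic vial tray, about 0.3 kg, 100 mm (x) x 80 mm (y) x 30 mm high, standing on the bench; origin under its centre. It has four wells with vials and in the middle an upright fin handle 50 mm (x) x 12 mm (y) rising from the tray's top to 84 mm above its underside. Goes into the dock with its x along the dock's x, either end first.
- tray_handle (a point): The point to grip the fin handle: 68 mm above the tray's underside, over its centre; the fin is 12 mm thick along the tray's y and 50 mm long along its x.
- vial0: Loose capped glass vial, 12 mm diameter, 32 mm tall, upright in a well of the tray at x = -34, y = -24 mm; origin under its centre, 8 mm above the tray's underside; its top stands 40 mm above the tray's underside.
- vial1: Loose capped glass vial, 12 mm diameter, 32 mm tall, upright in a well of the tray at x = -34, y = 24 mm; origin under its centre, 8 mm above the tray's underside; its top stands 40 mm above the tray's underside.
- vial2: Loose capped glass vial, 12 mm diameter, 32 mm tall, upright in a well of the tray at x = 34, y = -24 mm; origin under its centre, 8 mm above the tray's underside; its top stands 40 mm above the tray's underside.
- vial3: Loose capped glass vial, 12 mm diameter, 32 mm tall, upright in a well of the tray at x = 34, y = 24 mm; origin under its centre, 8 mm above the tray's underside; its top stands 40 mm above the tray's underside.
- spacer: Loose aluminium spacer bar, 0.13 kg, 40 mm (x) x 14 mm thick (y) x 92 mm tall (z), with a slightly narrower foot (lowest 6 mm: 36 x 9 mm); origin under its centre. It starts upright in the stand, its underside 5 mm above the bench. It goes into the pocket upright with its 40 mm side along the rail.
- spacer_grip (a point): The point to grip the spacer: on its axis, 74 mm above its underside; 14 mm thick along the spacer's y, 40 mm along its x.
- stand: Fixed white plastic block 80 x 50 x 25 mm with a rectangular hole 43 x 17 mm, 20 mm deep, holding the spacer's foot with the axes parallel; origin under its centre.
- bottle: White reagent bottle, 60 mm diameter, 130 mm tall; bystander. Origin under its centre.
- beaker: Glass cup, 70 mm diameter, 90 mm tall; bystander. Origin under its centre.
- carton: Small cardboard carton 70 x 100 x 60 mm; bystander. Origin under its centre.
There are look-alikes about, which are no part of the job. There is more than one size of the spacer; the one meant has the size given above.

How it is judged:
By the outcome, as a careful person would: the job done as asked, in the order asked, and still so for the second after the job is handed in, while the arm keeps its last pose, push and grip.
It also fails if it takes over 61 s, if anything falls off the work surface, if the arm or the gripper's body presses on something with over 40 N, if the wrist force passes 120 N, or if a joint passes its speed limit or range.

## Robot

A 6-joint arm with a two-finger parallel gripper is mounted at the origin on the work surface. World frame = base frame: x ahead of the robot, y to its left, z up, the work surface at z = 0. Lengths are in mm, angles in rad, forces in N, time in s.
With the tool pointing down it reaches from about 350 to 775 mm from the base axis. Payload 5.5 kg.
Tool frame: the origin (TCP) lies at the very end of the fingers, on their centre line; the grasp point (between the pads) lies 19 mm behind it; z points along the fingers, y is the line along which they close (so a half turn about z gives the same grasp; the last joint's range is limited). The gripper opens to 85 mm and grips with 20 to 120 N. Pads are 22 mm wide; open, the fingers measure 114 mm over their backs; the gripper's body (76 mm by 85 mm) begins 54 mm behind the grasp point. The pads swing forward as they close: fully open they stand 13 mm farther back than shut.
Start: joints at [1.132, 0.313, 0.046, 1.304, 0, 1.431], TCP at [169.289, 549.557, 231.323] pointing down, gripper open.
Joint ranges: [-2.76, 2.76], [-0.86, 1.69], [-1.03, 1.26], [-2.2, 2.34], [-1.47, 1.5], [-3.14, 3.14]. Speed limits (rad/s): [2.57, 2.57, 3.14, 3.14, 3.14, 3.14].

## Interface

Orientations are given as a rotation vector (axis times angle).
In Python, from rig import manip gives the robot as it stands.
- The arm moves only by the tool move_arm, never from a script. Its argument "motion" is a list of rows, each an object of numbers: "rx", "ry", "rz": the turn, a rotation vector about the tool's x, y, z in degrees; "dx", "dy", "dz": the shift along the tool's x, y, z in mm; "gripper": the opening, from 0 (shut) to 1 (fully open). A call has 1 to 5 rows; each row shifts and turns the commanded pose from where the row before left it, along the tool's axes as they then stand; what a row does not reach is not made up. A row lasts 1/10 s, in which the tool goes at most 50 mm and 8.59 degrees, less where a joint would pass 70% of its speed; a pose out of reach is approached as far as the arm can. A call with a gripper value outside its range is refused whole. The fingers move at their own pace and stop on an object; the grip force is fixed at half the most. Time passes only in rows, so rows that do not move let the fingers close. It gives the time, the measured TCP pose, the force, the opening and the grip force at its end, in the units of the state.
- manip.state(): the state, without advancing time (a new reading comes with each control period).
- manip.camera(name): name is "scene" or "top" or "wrist"; returns a dict with "pixels" (384x512x3 uint8, red, green, blue), "range_z" (384x512 float32, mm along the optical axis (not along the pixel's ray), 0 where there is no reading), "camera_matrix" (3x3 intrinsics, pixels), "R" (3x3) and "t" (3): a world point X has camera coordinates R X + t. Camera axes: x right, y down, z forward; pixel columns grow to the right and rows downward; lengths in mm; the calibration is good to about 2 mm. A picture is of the moment at which its call begins.
- manip.close_job(): hands the job in; it is judged then, once.
The state is a dict: "time": time; "joint_pos": joint angles; "joint_velocities": joint speeds; "joint_efforts": joint torques, N m; "eef_pos": TCP position; "ee_rot": TCP orientation; "wrist_force": force on the tool from outside, world axes, zero at the start; "moment": the same for the moment, N m; "width": finger opening in mm; "grasp_force": force on a finger pad.
Only numpy, scipy, OpenCV 4.12 (cv2) and the standard library are available. Lean on these libraries where they do the work, as an engineer would, in place of code of your own. Each camera call takes 0.05 s, during which the arm holds its last target. There are 200 camera calls.

## Working session

There is one attempt and no reset: what is moved stays moved. The work goes in short steps, Python scripts to look and compute and a tool call to move; the robot and the scene stay as the last step left them, time stands still between calls to the robot, and variables do not carry over. Pictures are saved under pics/ and viewed, at most 10 in all, crops included, and the job is handed in when it is done.

Besides the shell and the picture viewer there is one more tool, called after ">>>" as name([rows], argument=value, ...), one row to a line, values as JSON. move_arm: Moves the arm, as the interface text tells. Its arguments: {"type":"object","properties":{"motion":{"type":"array","items":{"type":"object","properties":{"rx":{"type":"number"},"ry":{"type":"number"},"rz":{"type":"number"},"dx":{"type":"number"},"dy":{"type":"number"},"dz":{"type":"number"},"gripper":{"type":"number"}}}}},"required":["motion"]}

```bash
mkdir -p pics; ls; cat > h.py <<'E'
import numpy as np, cv2
from rig import manip
def grab(n):
    c=manip.camera(n); np.savez(f'/tmp/{n}.npz',**c); return c
def load(n): return dict(np.load(f'/tmp/{n}.npz'))
def world(c):
    K,R,t=c['camera_matrix'],np.array(c['R']),np.array(c['t'])
    v,u=np.mgrid[:384,:512]; z=c['range_z']
    P=np.stack([(u-K[0,2])/K[0,0]*z,(v-K[1,2])/K[1,1]*z,z],-1)
    W=(P-t)@R; W[z==0]=np.nan
    return W
def save(p,name): cv2.imwrite(f'pics/{name}.png',p[...,::-1])
E
python3 - <<'E'
from h import *
a=grab('top');b=grab('scene')
for n in('top','scene'): 
    c=load(n);print(n,c['camera_matrix'],c['R'],c['t'])
save(a['pixels'],'top1'); save(b['pixels'],'scene1')
print(manip.state())
E
```

```text
pics
top [[353.16128559   0.         252.94782265]
 [  0.         353.16128559 191.39180669]
 [  0.           0.           1.        ]] [[ 1.11469304e-04 -9.99866825e-01 -1.63192967e-02]
 [-9.98603071e-01  7.50986480e-04 -5.28331625e-02]
 [ 5.28383821e-02  1.63023891e-02 -9.98469998e-01]] [ 12.0116937  562.76659385 885.99852699]
scene [[434.87422893   0.         252.14047055]
 [  0.         434.87422893 195.98660787]
 [  0.           0.           1.        ]] [[-0.56331814  0.82600376 -0.01976004]
 [ 0.56569973  0.36814428 -0.73787099]
 [-0.60220967 -0.42683436 -0.67465246]] [ 325.81397701 -257.97241    1513.28639284]
{'time': 0.1, 'joint_pos': array([1.13242195e+00, 3.13971613e-01, 4.51312246e-02, 1.30359367e+00,
       1.14795707e-05, 1.43118746e+00]), 'joint_velocities': array([-8.99098491e-05, -2.26279839e-03,  2.98314820e-03, -9.39967978e-04,
        5.60127738e-04, -1.99953853e-03]), 'joint_efforts': array([ 3.07965092e-03, -4.81724238e+01,  2.99245155e+01,  1.27864850e-02,
       -8.49587605e-05,  2.17086944e-05]), 'eef_pos': array([169.07102343, 549.12864692, 230.48748313]), 'ee_rot': array([-4.67485058e-01, -3.10613178e+00,  2.46034978e-03]), 'wrist_force': array([-0.13868854,  0.66121254,  1.0495426 ]), 'moment': array([ 0.02775775, -0.01893098,  0.04798542]), 'grasp_force': 0.0, 'width': 85.64147761902966}
```

View pics/top1.png

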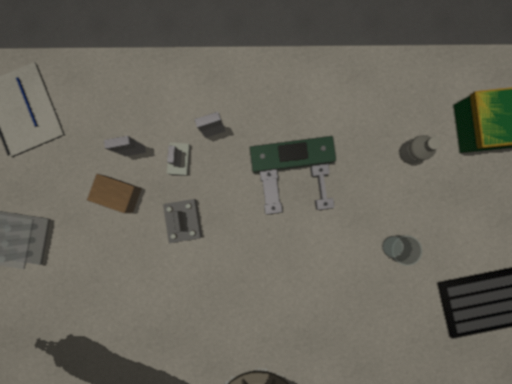

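View pics/scene1.png

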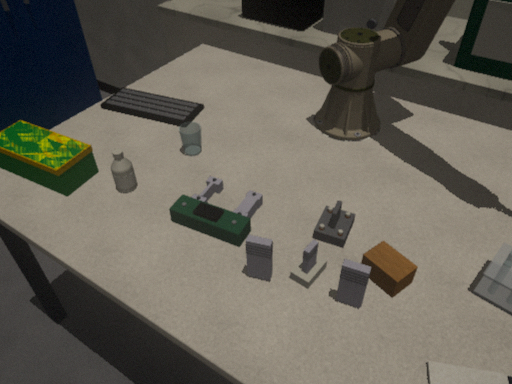

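The top view shows the dock at (293,153) and the rails at (270,192), thick web and so shallow, and (322,187), thin web and so deep. The tray is at (182,221) and the stand at (178,158). There are three bar candidates: (178,155) in the stand, and (210,125) and (122,145), which are larger and free-standing. The one in the stand fits the description. I'll measure them and confirm in a crop.

```bash
python3 - <<'E'
from h import *
c=load('top'); W=world(c); 
s=load('scene'); Ws=world(s)
def rect(name,W,box,z0,z1,px=None):
    u0,v0,u1,v1=box; Q=W[v0:v1,u0:u1]; m=(Q[...,2]>z0)&(Q[...,2]<z1)
    if px is not None: m&=px[v0:v1,u0:u1]
    P=Q[m]; 
    if len(P)<4: print(name,'few',len(P)); return
    r=cv2.minAreaRect(P[:,:2].astype(np.float32)); print(name,len(P),'c',np.round(r[0],1),'sz',np.round(r[1],1),'ang',round(r[2],2),'zmed',round(np.median(P[:,2]),1),'zmax',round(P[:,2].max(),1))
g=c['pixels'].astype(int); green=(g[...,1]>g[...,0]+15)
print('bench z',np.nanmedian(W[250:330,220:380,2]))
rect('dock',W,(240,130,345,180),42,58)
rect('railL',W,(255,165,290,220),28,42)
rect('railR',W,(305,165,340,220),28,42)
rect('tray top',W,(155,190,210,250),25,35)
rect('fin',W,(155,190,210,250),70,95)
rect('stand',W,(160,138,196,180),18,32)
rect('spacer',W,(160,138,196,180),85,110)
rect('barA',W,(190,105,230,145),60,200)
rect('barB',W,(100,130,150,160),60,200)
# scene-view estimates
us=[(170,190,255,245)]
rect('dockS',Ws,(165,190,255,245),44,56)
rect('spacerS',Ws,(295,235,325,285),80,110)
rect('spacerS side',Ws,(295,235,325,285),40,110)
rect('finS',Ws,(310,195,360,250),60,95)
rect('barAS',Ws,(240,225,280,285),60,200); rect('barBS',Ws,(335,255,372,310),60,200)
a=cv2.resize(c['pixels'][100:250,100:350],None,fx=3.2,fy=3.2,interpolation=cv2.INTER_CUBIC)
save(a,'crop1')
E
```

```text
bench z 0.1794731648539205
dock 1755 c [654.9 -84.8] sz [ 65.8 209.6] ang 7.51 zmed 50.2 zmax 57.7
railL 664 c [562.6 -39.2] sz [107.6  78.3] ang 7.25 zmed 36.3 zmax 41.7
railR 459 c [ 576.3 -159.5] sz [116.9  52.1] ang 13.71 zmed 36.2 zmax 41.3
tray top 1007 c [488.5 192.8] sz [100.   80.5] ang 9.49 zmed 30.2 zmax 34.6
fin 131 c [488.8 192.3] sz [49.5 12.7] ang 10.87 zmed 83.6 zmax 88.3
stand 421 c [647.  205.1] sz [51.1 80.2] ang 85.67 zmed 25.0 zmax 31.8
spacer 123 c [646.4 204.8] sz [14.8 40.4] ang 87.13 zmed 96.8 zmax 101.7
barA 404 c [719.6 114.3] sz [20.3 56.8] ang 18.78 zmed 127.6 zmax 133.0
barB 449 c [668.9 319.7] sz [21.2 58. ] ang 12.16 zmed 125.1 zmax 133.0
dockS 1173 c [652.5 -83.1] sz [ 70.2 210.9] ang 8.12 zmed 50.4 zmax 55.9
spacerS 152 c [643.7 206.2] sz [15.4 43.2] ang 83.35 zmed 96.1 zmax 100.6
spacerS side 304 c [643.7 206.8] sz [15.9 43.3] ang 82.21 zmed 79.9 zmax 100.6
finS 145 c [553.6 204.4] sz [190.6  13.3] ang 8.42 zmed 83.5 zmax 94.0
barAS 709 c [717.6 116.2] sz [22.6 57. ] ang 18.26 zmed 107.1 zmax 133.2
barBS 809 c [623.5 312.6] sz [111.2  57.1] ang 11.39 zmed 108.1 zmax 133.4
```

View pics/crop1.png

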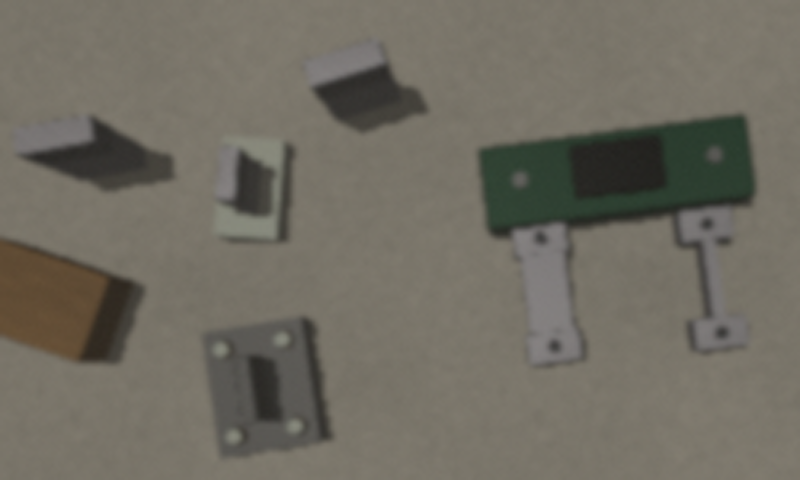

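The crop confirms it: the bar in the stand (crop 228,170) measures about 40 x 14 mm with its top at 97 mm (5 + 92). The two free bars are 57 x 20 x ~127 mm look-alikes. The right rail (deep pocket, thin web) is on the −y side and the shallow rail is on the +y side. Next I'll refine the dock, rail and tray numbers.

```bash
cat >> h.py <<'E'
from scipy.spatial.transform import Rotation as Rn
def goto(x,y,z,yawdeg):
    """tool-frame move from measured pose; yaw of tool x axis"""
    s=manip.state(); R=Rn.from_rotvec(s['ee_rot']).as_matrix()
    a=np.radians(yawdeg); T=np.array([[np.cos(a),np.sin(a),0],[np.sin(a),-np.cos(a),0],[0,0,-1]]).T
    T=np.array([[np.cos(a),np.sin(a),0],[np.sin(a),-np.cos(a),0],[0,0,-1.]])
    d=R.T@(np.array([x,y,z])-s['eef_pos']); r=np.degrees(Rn.from_matrix(R.T@T).as_rotvec())
    print('t',s['time'],'pos',np.round(s['eef_pos'],1),'yaw',round(np.degrees(np.arctan2(R[1,0],R[0,0])),2),'d tool',np.round(d,1),'r',np.round(r,2),'F',np.round(s['wrist_force'],1),'w',round(s['width'],1),'gf',round(s['grasp_force'],1))
def wd(P,o,yaw):
    a=np.radians(yaw); A=np.array([[np.cos(a),np.sin(a)],[-np.sin(a),np.cos(a)]]); return (np.asarray(P)[...,:2]-o)@A.T
E
python3 - <<'E'
from h import *
c=load('top'); W=world(c)
# orientation of dock via front-edge fit and rails by column edges, in dock frame
def pts(box,z0,z1):
    u0,v0,u1,v1=box; Q=W[v0:v1,u0:u1].reshape(-1,3); return Q[(Q[:,2]>z0)&(Q[:,2]<z1)]
D=pts((240,130,345,180),46,55); 
r=cv2.minAreaRect(D[:,:2].astype(np.float32)); yaw=r[2]; print(r)
o=np.array(r[0])-82.5*np.array([np.cos(np.radians(yaw)),np.sin(np.radians(yaw))]); print('origin',o)
d=wd(D,o,yaw)
# front edge fit: min x per y-bin; left/right edge
f=[(yb,d[abs(d[:,1]-yb)<3,0].min()) for yb in range(-95,96,6)]
print('front slope deg',np.degrees(np.arctan(np.polyfit(*zip(*f),1)[0])), np.mean([q for _,q in f]))
for n,b in(('L',(250,170,290,220)),('R',(305,164,340,215))):
    q=wd(pts(b,32,40),o,yaw); q=q[q[:,0]<48]
    for lo,hi,l in((-60,-33,'near block'),(-18,18,'mid'),(33,46,'far block')):
        s=q[(q[:,0]>lo)&(q[:,0]<hi)]; 
        w=[(k,s[abs(s[:,0]-k)<2,1]) for k in np.arange(lo,hi,2.)]; w=[(v.min(),v.max()) for k,v in w if len(v)>4]
        print(n,l,np.round(np.median(w,0),1) if w else None)
    print(n,'x ext',np.round(np.percentile(q[:,0],[0,1]),1))
goto(488.6,192.6,150,189.8)
E
```

```text
((654.9635009765625, -84.75202178955078), (64.9677963256836, 209.6959686279297), 7.20421028137207)
origin [573.11479816 -95.0980281 ]
front slope deg -0.003051921937947476 50.853839582569
L near block [44.9 84.4]
L mid [48.8 80.7]
L far block [44.7 84.6]
L x ext [-57.3 -56.2]
R near block [-84.7 -45. ]
R mid [-69.1 -60.5]
R far block [-84.2 -45.3]
R x ext [-62.3 -61.6]
t 0.1 pos [169.1 549.1 230.5] yaw 162.88 d tool [-410.3 -246.6   80.8] r [ -0.09  -0.04 -26.92] F [-0.1  0.7  1. ] w 85.6 gf 0.0
```

>>> move_arm([
  {"dx": -41,"dy": -25,"rz": -5.4},
  {"dx": -41,"dy": -25,"rz": -5.4},
  {"dx": -41,"dy": -25,"rz": -5.4},
  {"dx": -41,"dy": -25,"rz": -5.4},
  {"dx": -41,"dy": -25,"rz": -5.3},
])

```text
schema error: expected keys rx, ry, rz, dx, dy, dz, gripper
```

```bash
python3 -c "
from h import *
goto(488.6,192.6,140,189.8)"
```

```text
t 0.1 pos [169.1 549.1 230.5] yaw 162.88 d tool [-410.3 -246.5   90.8] r [ -0.09  -0.04 -26.92] F [-0.1  0.7  1. ] w 85.6 gf 0.0
```

All keys are required.

>>> move_arm([
  {"dx": -41,"dy": -25,"dz": 0,"rx": 0,"ry": 0,"rz": -5.4,"gripper": 1},
  {"dx": -41,"dy": -25,"dz": 0,"rx": 0,"ry": 0,"rz": -5.4,"gripper": 1},
  {"dx": -41,"dy": -25,"dz": 0,"rx": 0,"ry": 0,"rz": -5.4,"gripper": 1},
  {"dx": -41,"dy": -25,"dz": 0,"rx": 0,"ry": 0,"rz": -5.4,"gripper": 1},
  {"dx": -41,"dy": -25,"dz": 0,"rx": 0,"ry": 0,"rz": -5.3,"gripper": 1},
])

```text
time: 0.6
eef_pos: [358.3, 402.4, 231.2]
ee_rot: [0.274, -3.129, 0.0]
wrist_force: [1.1, 1.2, -0.2]
width: 85.6
grasp_force: 0.0
```

```bash
python3 -c "
from h import *
goto(488.6,192.6,140,189.8)"
```

```text
t 0.6 pos [358.3 402.4 231.2] yaw -169.98 d tool [ -91.9 -229.3   91.2] r [-0.01 -0.03  0.22] F [ 1.1  1.2 -0.2] w 85.6 gf 0.0
```

>>> move_arm([
  {"dx": -18,"dy": -46,"dz": 18,"rx": 0,"ry": 0,"rz": 0,"gripper": 1},
  {"dx": -18,"dy": -46,"dz": 18,"rx": 0,"ry": 0,"rz": 0,"gripper": 1},
  {"dx": -18,"dy": -46,"dz": 18,"rx": 0,"ry": 0,"rz": 0,"gripper": 1},
  {"dx": -18,"dy": -46,"dz": 18,"rx": 0,"ry": 0,"rz": 0,"gripper": 1},
  {"dx": -18,"dy": -42,"dz": 18,"rx": 0,"ry": 0,"rz": 0,"gripper": 1},
])

```text
time: 1.1
eef_pos: [480.1, 203.0, 144.0]
ee_rot: [0.268, -3.13, -0.0]
wrist_force: [0.9, 0.0, -0.5]
width: 85.2
grasp_force: 0.0
```

```bash
python3 - <<'E'
from h import *
import time
c=grab('wrist'); W=world(c)
m=(W[...,2]>75)&(W[...,2]<92); P=W[m]; P=P[np.hypot(P[:,0]-488.6,P[:,1]-192.6)<50]
r=cv2.minAreaRect(P[:,:2].astype(np.float32)) if len(P) else None; print(len(P),r)
m=(W[...,2]>26)&(W[...,2]<34); P=W[m]; P=P[np.hypot(P[:,0]-488.6,P[:,1]-192.6)<75]; print(len(P),cv2.minAreaRect(P[:,:2].astype(np.float32)))
save(c['pixels'],'w1')
goto(488.6,192.6,49,189.8)
E
```

```text
991 ((487.1592712402344, 192.46115112304688), (50.362945556640625, 11.73595142364502), 9.273080825805664)
6935 ((487.5306091308594, 192.52615356445312), (100.89051055908203, 80.18653869628906), 9.297006607055664)
t 1.15 pos [482.7 197.6 141. ] yaw -170.56 d tool [-5.2 -5.5 92. ] r [-0.24 -0.11 -0.36] F [ 2.9 -3.6 -2. ] w 85.3 gf 0.0
```

View pics/w1.png

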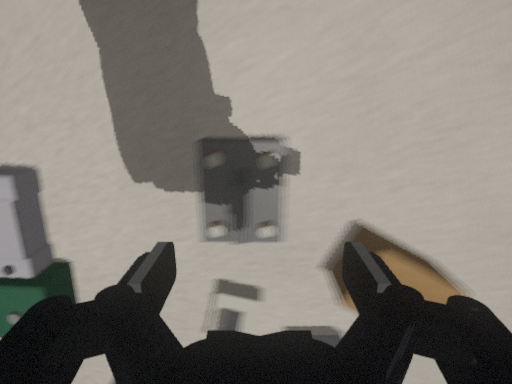

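The wrist view shows the tray at (242,190) with all four vials and the fin between the fingers. It measures (488,192.5) with yaw 9.3°, which agrees with the top view.

>>> move_arm([
  {"dx": 0,"dy": 0,"dz": 0,"rx": 0,"ry": 0,"rz": 0.3,"gripper": 1},
  {"dx": 0,"dy": 0,"dz": 10,"rx": 0,"ry": 0,"rz": 0.3,"gripper": 1},
  {"dx": 0,"dy": 0,"dz": 10,"rx": 0,"ry": 0,"rz": 0,"gripper": 1},
  {"dx": 0,"dy": 0,"dz": 10,"rx": 0,"ry": 0,"rz": 0,"gripper": 1},
  {"dx": 0,"dy": 0,"dz": 0,"rx": 0,"ry": 0,"rz": 0,"gripper": 1},
])

```text
time: 1.65
eef_pos: [477.9, 205.7, 113.1]
ee_rot: [0.255, -3.128, 0.001]
wrist_force: [0.2, -0.0, -0.5]
width: 85.2
grasp_force: 0.0
```

```bash
python3 -c "
from h import *
goto(488,192.5,50,189.3)"
```

```text
t 1.65 pos [477.9 205.7 113.1] yaw -170.7 d tool [ -8.1 -14.6  63.1] r [-0.01 -0.17  0.  ] F [ 0.2 -0.  -0.5] w 85.2 gf 0.0
```

>>> move_arm([
  {"dx": -8,"dy": -14.6,"dz": 0,"rx": 0,"ry": 0,"rz": 0,"gripper": 1},
  {"dx": 0,"dy": 0,"dz": 20,"rx": 0,"ry": 0,"rz": 0,"gripper": 1},
  {"dx": 0,"dy": 0,"dz": 22,"rx": 0,"ry": 0,"rz": 0,"gripper": 0.5},
  {"dx": 0,"dy": 0,"dz": 21,"rx": 0,"ry": 0,"rz": 0,"gripper": 0.5},
  {"dx": 0,"dy": 0,"dz": 0,"rx": 0,"ry": 0,"rz": 0,"gripper": 0.5},
])

```text
time: 2.15
eef_pos: [488.4, 191.0, 49.7]
ee_rot: [0.251, -3.127, 0.001]
wrist_force: [-0.7, 0.5, -1.1]
width: 44.1
grasp_force: 0.0
```

```bash
python3 -c "
from h import *
goto(488,192.5,50,189.3)"
```

```text
t 2.15 pos [488.4 191.   49.7] yaw -170.82 d tool [ 0.2  1.5 -0.3] r [-0.03 -0.24 -0.12] F [-0.7  0.5 -1.1] w 44.1 gf 0.0
```

>>> move_arm([
  {"dx": 0,"dy": 1,"dz": 0,"rx": 0,"ry": 0,"rz": 0,"gripper": 0},
  {"dx": 0,"dy": 0,"dz": 0,"rx": 0,"ry": 0,"rz": 0,"gripper": 0},
  {"dx": 0,"dy": 0,"dz": 0,"rx": 0,"ry": 0,"rz": 0,"gripper": 0},
  {"dx": 0,"dy": 0,"dz": 0,"rx": 0,"ry": 0,"rz": 0,"gripper": 0},
  {"dx": 0,"dy": 0,"dz": 0,"rx": 0,"ry": 0,"rz": 0,"gripper": 0},
])

```text
time: 2.65
eef_pos: [491.1, 193.3, 53.3]
ee_rot: [-0.252, 3.128, 0.001]
wrist_force: [0.2, 2.3, 6.9]
width: 11.4
grasp_force: 59.8
```

```bash
python3 -c "
from h import *
goto(437,185,50,187.2)
a=np.radians(7.2); d=np.array([np.cos(a),np.sin(a)])
for s in (-130,-60,0): print(s,np.array([573.1,-95.1])+s*d)"
```

```text
t 2.65 pos [491.1 193.3  53.3] yaw -170.8 d tool [54.7  0.5  3.1] r [0.04 0.18 2.  ] F [0.2 2.3 6.9] w 11.4 gf 59.8
-130 [ 444.12508883 -111.39332036]
-60 [ 513.57311792 -102.61999401]
0 [573.1 -95.1]
```

>>> move_arm([
  {"dx": 0,"dy": 0,"dz": 0,"rx": 0,"ry": 0,"rz": 0,"gripper": 0},
  {"dx": 0,"dy": 0,"dz": 0,"rx": 0,"ry": 0,"rz": 0,"gripper": 0},
])

```text
time: 2.85
eef_pos: [491.1, 193.3, 53.3]
ee_rot: [-0.252, 3.128, 0.001]
wrist_force: [-0.3, 2.1, 6.1]
width: 11.1
grasp_force: 59.8
```

```bash
python3 - <<'E'
from h import *
s=grab('scene'); a=cv2.resize(s['pixels'][180:300,150:420],None,fx=2.9,fy=2.9,interpolation=cv2.INTER_CUBIC); save(a,'s2')
goto(437,185,50,187.2)
E
```

```text
t 2.9 pos [491.  193.3  53.3] yaw -170.8 d tool [54.7  0.5  3.1] r [0.04 0.18 2.  ] F [-0.9  1.4  6.3] w 11.4 gf 59.8
```

View pics/s2.png

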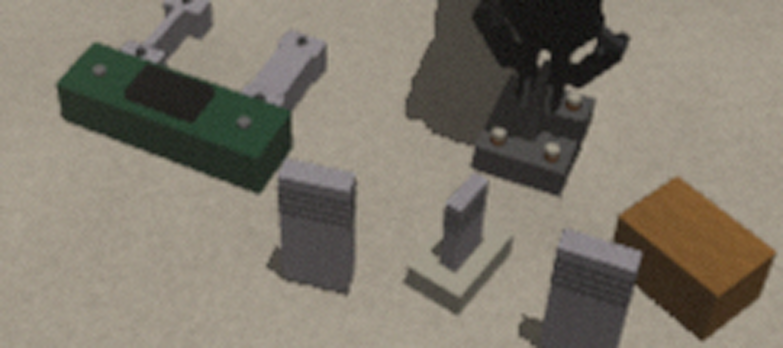

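The fin is gripped at 11.4 mm with 60 N, and all visible vials are seated. The scene crop shows the tray flat at (535,130) and the fingers clear of the vials. Now I slide it back, then across.

>>> move_arm([
  {"dx": 10,"dy": 0,"dz": 0,"rx": 0,"ry": 0,"rz": 0.4,"gripper": 0},
  {"dx": 18,"dy": 0,"dz": 0,"rx": 0,"ry": 0,"rz": 0.4,"gripper": 0},
  {"dx": 20,"dy": 0,"dz": 0,"rx": 0,"ry": 0,"rz": 0.4,"gripper": 0},
  {"dx": 20,"dy": -6,"dz": 0,"rx": 0,"ry": 0,"rz": 0.4,"gripper": 0},
  {"dx": 12,"dy": -12,"dz": 0,"rx": 0,"ry": 0,"rz": 0.4,"gripper": 0},
])

```text
time: 3.4
eef_pos: [414.1, 164.6, 53.4]
ee_rot: [-0.198, 3.13, 0.004]
wrist_force: [3.2, 4.7, 5.5]
width: 11.4
grasp_force: 59.8
```

>>> move_arm([
  {"dx": 4,"dy": -18,"dz": 0,"rx": 0,"ry": 0,"rz": 0,"gripper": 0},
  {"dx": 0,"dy": -22,"dz": 0,"rx": 0,"ry": 0,"rz": 0,"gripper": 0},
  {"dx": 0,"dy": -22,"dz": 0,"rx": 0,"ry": 0,"rz": 0,"gripper": 0},
  {"dx": 0,"dy": -22,"dz": 0,"rx": 0,"ry": 0,"rz": 0,"gripper": 0},
  {"dx": 0,"dy": -22,"dz": 0,"rx": 0,"ry": 0,"rz": 0,"gripper": 0},
])

```text
time: 3.9
eef_pos: [423.0, 59.4, 53.5]
ee_rot: [-0.199, 3.132, 0.009]
wrist_force: [0.8, -1.2, 0.6]
width: 11.0
grasp_force: 59.3
```

```bash
python3 -c "
from h import *
goto(442,-112,50,187.2)"
```

```text
t 3.9 pos [423.   59.4  53.5] yaw -172.73 d tool [   2.9 -172.5    2.5] r [0.33 0.22 0.07] F [ 0.8 -1.2  0.6] w 11.0 gf 59.3
```

>>> move_arm([
  {"dx": 0,"dy": -22,"dz": 0.5,"rx": 0,"ry": 0,"rz": 0,"gripper": 0},
  {"dx": 0,"dy": -22,"dz": 0.5,"rx": 0,"ry": 0,"rz": 0,"gripper": 0},
  {"dx": 0,"dy": -22,"dz": 0.5,"rx": 0,"ry": 0,"rz": 0,"gripper": 0},
  {"dx": 0,"dy": -22,"dz": 0,"rx": 0,"ry": 0,"rz": 0,"gripper": 0},
  {"dx": 0,"dy": -22,"dz": 0,"rx": 0,"ry": 0,"rz": 0,"gripper": 0},
])

```text
time: 4.4
eef_pos: [437.4, -47.0, 53.6]
ee_rot: [-0.202, 3.128, 0.018]
wrist_force: [2.1, -0.6, 4.8]
width: 11.2
grasp_force: 60.8
```

>>> move_arm([
  {"dx": 0,"dy": -20,"dz": 0,"rx": 0,"ry": 0,"rz": 0,"gripper": 0},
  {"dx": 0,"dy": -16,"dz": 0,"rx": 0,"ry": 0,"rz": 0,"gripper": 0},
  {"dx": 0,"dy": -10,"dz": 0,"rx": 0,"ry": 0,"rz": 0,"gripper": 0},
  {"dx": 0,"dy": 0,"dz": 0,"rx": 0,"ry": 0,"rz": 0,"gripper": 0},
  {"dx": 0,"dy": 0,"dz": 0,"rx": 0,"ry": 0,"rz": 0,"gripper": 0},
])

```text
time: 4.9
eef_pos: [442.4, -92.8, 53.4]
ee_rot: [-0.2, 3.13, 0.014]
wrist_force: [-4.4, 20.2, 33.5]
width: 10.9
grasp_force: 65.2
```

```bash
python3 - <<'E'
from h import *
goto(442,-112,50,187.2)
c=grab('top'); W=world(c); save(cv2.resize(c['pixels'][120:290,220:400],None,fx=3.3,fy=3.3,interpolation=cv2.INTER_CUBIC),'t2')
Q=W[150:300,230:370].reshape(-1,3); P=Q[(abs(Q[:,2]-30)<3.0)]
P=P[np.hypot(P[:,0]-442,P[:,1]+112)<75]
print(len(P),cv2.minAreaRect(P[:,:2].astype(np.float32)),wd(P,np.array([573.1,-95.1]),7.2).min(0),wd(P,np.array([573.1,-95.1]),7.2).max(0))
E
```

```text
t 4.9 pos [442.4 -92.8  53.4] yaw -172.67 d tool [  2.8 -19.    3.3] r [0.49 0.32 0.13] F [-4.4 20.2 33.5] w 10.9 gf 65.2
310 ((452.2128601074219, -70.77970123291016), (64.02869415283203, 123.07168579101562), 62.29105758666992) [-181.56268899  -20.06089437] [-81.66090524  59.5678153 ]
```

View pics/t2.png

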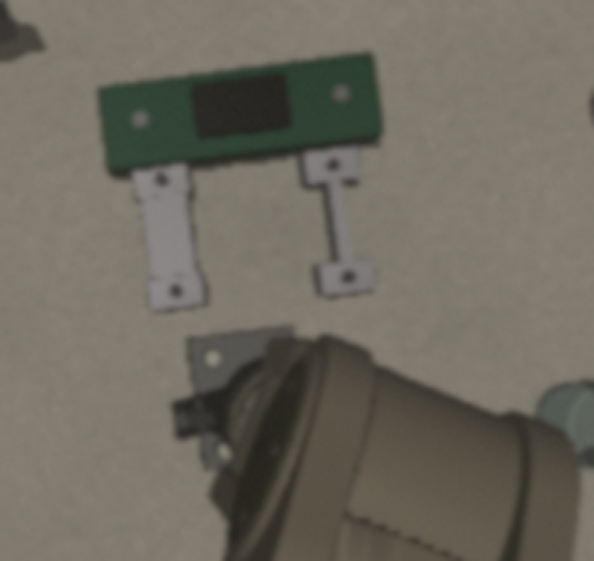

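The top crop shows the tray at (240,400), level with the channel but about 19 mm left of its centre line. The wrist reads 33 N down and 20 N of drag, so I relieve the downward press.

>>> move_arm([
  {"dx": 0,"dy": 0,"dz": -1.5,"rx": 0,"ry": 0,"rz": 0,"gripper": 0},
  {"dx": 0,"dy": 0,"dz": 0,"rx": 0,"ry": 0,"rz": 0,"gripper": 0},
])

```text
time: 5.15
eef_pos: [441.7, -95.4, 53.2]
ee_rot: [-0.199, 3.133, 0.004]
wrist_force: [-2.5, 7.4, 15.9]
width: 10.9
grasp_force: 62.6
```

```bash
python3 - <<'E'
from h import *
goto(442,-112,50,187.2)
print(manip.state()['joint_pos'],manip.state()['moment'])
E
```

```text
t 5.15 pos [441.7 -95.4  53.2] yaw -172.74 d tool [  1.8 -16.5   3.2] r [0.14 0.12 0.06] F [-2.5  7.4 15.9] w 10.9 gf 62.6
[-0.39280526  0.21760951 -0.55360962  0.79898201  0.00312156 -0.51958037] [1.36432329 0.09005729 0.15574299]
```

>>> move_arm([
  {"dx": 0,"dy": -5,"dz": -0.7,"rx": 0,"ry": 0,"rz": 0,"gripper": 0},
  {"dx": 0,"dy": -8,"dz": 0,"rx": 0,"ry": 0,"rz": 0,"gripper": 0},
  {"dx": 0,"dy": -4,"dz": 0,"rx": 0,"ry": 0,"rz": 0,"gripper": 0},
  {"dx": 0,"dy": 0,"dz": 0,"rx": 0,"ry": 0,"rz": 0,"gripper": 0},
  {"dx": 0,"dy": 0,"dz": 0,"rx": 0,"ry": 0,"rz": 0,"gripper": 0},
])

```text
time: 5.65
eef_pos: [443.4, -112.7, 53.3]
ee_rot: [-0.198, 3.135, 0.004]
wrist_force: [-1.1, 6.6, 10.5]
width: 11.1
grasp_force: 61.8
```

```bash
python3 - <<'E'
from h import *
goto(573,-95,53,187.2)
print(wd(manip.state()['eef_pos'],np.array([573.1,-95.1]),7.2))
E
```

```text
t 5.65 pos [ 443.4 -112.7   53.3] yaw -172.78 d tool [-130.8    1.3    0.4] r [0.14 0.05 0.02] F [-1.1  6.6 10.5] w 11.1 gf 61.8
[-130.86227219   -1.18551569]
```

>>> move_arm([
  {"dx": -10,"dy": 0,"dz": -0.4,"rx": 0,"ry": 0,"rz": 0,"gripper": 0},
  {"dx": -15,"dy": 0,"dz": 0,"rx": 0,"ry": 0,"rz": 0,"gripper": 0},
  {"dx": -15,"dy": 0,"dz": 0,"rx": 0,"ry": 0,"rz": 0,"gripper": 0},
  {"dx": -15,"dy": 0,"dz": 0,"rx": 0,"ry": 0,"rz": 0,"gripper": 0},
  {"dx": -10,"dy": 0,"dz": 0,"rx": 0,"ry": 0,"rz": 0,"gripper": 0},
])

```text
time: 6.15
eef_pos: [506.1, -105.9, 53.3]
ee_rot: [0.195, -3.131, 0.001]
wrist_force: [-14.3, -1.3, 19.4]
width: 10.9
grasp_force: 63.4
```

```bash
python3 - <<'E'
from h import *
goto(573,-95,53,187.2)
print(wd(manip.state()['eef_pos'],np.array([573.1,-95.1]),7.2))
E
```

```text
t 6.15 pos [ 506.1 -105.9   53.3] yaw -172.86 d tool [-67.7   2.5  -0. ] r [-0.04 -0.28 -0.06] F [-14.3  -1.3  19.4] w 10.9 gf 63.4
[-67.83215277  -2.31469722]
```

>>> move_arm([
  {"dx": -8,"dy": 0.7,"dz": -1,"rx": 0,"ry": 0,"rz": 0,"gripper": 0},
  {"dx": -12,"dy": 0.5,"dz": 0,"rx": 0,"ry": 0,"rz": 0,"gripper": 0},
  {"dx": -14,"dy": 0,"dz": 0,"rx": 0,"ry": 0,"rz": 0,"gripper": 0},
  {"dx": -12,"dy": 0,"dz": 0,"rx": 0,"ry": 0,"rz": 0,"gripper": 0},
  {"dx": -6,"dy": 0,"dz": 0,"rx": 0,"ry": 0,"rz": 0,"gripper": 0},
])

```text
time: 6.65
eef_pos: [560.6, -97.9, 53.3]
ee_rot: [0.197, -3.135, -0.0]
wrist_force: [-2.8, 0.6, 1.0]
width: 11.1
grasp_force: 60.5
```

```bash
python3 - <<'E'
from h import *
goto(573,-95,53,187.2)
print(wd(manip.state()['eef_pos'],np.array([573.1,-95.1]),7.2))
E
```

```text
t 6.65 pos [560.6 -97.9  53.3] yaw -172.8 d tool [-12.7   1.3   0.3] r [ 0.02 -0.02 -0.  ] F [-2.8  0.6  1. ] w 11.1 gf 60.5
[-12.77099268  -1.22542013]
```

>>> move_arm([
  {"dx": -5,"dy": 0,"dz": 0.2,"rx": 0,"ry": 0,"rz": 0,"gripper": 0},
  {"dx": -4,"dy": 0,"dz": 0,"rx": 0,"ry": 0,"rz": 0,"gripper": 0},
  {"dx": -3,"dy": 0,"dz": 0,"rx": 0,"ry": 0,"rz": 0,"gripper": 0},
  {"dx": -2,"dy": 0,"dz": 0,"rx": 0,"ry": 0,"rz": 0,"gripper": 0},
  {"dx": -1,"dy": 0,"dz": 0,"rx": 0,"ry": 0,"rz": 0,"gripper": 0},
])

```text
time: 7.15
eef_pos: [574.8, -96.2, 53.5]
ee_rot: [0.197, -3.135, -0.0]
wrist_force: [-0.2, 0.0, -2.6]
width: 11.1
grasp_force: 59.8
```

```bash
python3 - <<'E'
from h import *
goto(573,-95,53,187.2)
print(wd(manip.state()['eef_pos'],np.array([573.1,-95.1]),7.2))
E
```

```text
t 7.15 pos [574.8 -96.2  53.5] yaw -172.82 d tool [1.6 1.4 0.5] r [ 0.02 -0.   -0.02] F [-0.2  0.  -2.6] w 11.1 gf 59.8
[ 1.52127204 -1.33275484]
```

>>> move_arm([
  {"dx": -1,"dy": 0,"dz": 0.6,"rx": 0,"ry": 0,"rz": 0,"gripper": 0},
  {"dx": -1,"dy": 0,"dz": 0,"rx": 0,"ry": 0,"rz": 0,"gripper": 0},
  {"dx": -1,"dy": 0,"dz": 0,"rx": 0,"ry": 0,"rz": 0,"gripper": 0},
  {"dx": 0,"dy": 0,"dz": 0,"rx": 0,"ry": 0,"rz": 0,"gripper": 0},
])

```text
time: 7.55
eef_pos: [576.1, -96.1, 53.4]
ee_rot: [0.196, -3.133, 0.001]
wrist_force: [-6.7, -0.4, 4.2]
width: 11.1
grasp_force: 61.0
```

```bash
python3 - <<'E'
from h import *
goto(573,-95,53,187.2)
print(wd(manip.state()['eef_pos'],np.array([573.1,-95.1]),7.2))
E
```

```text
t 7.55 pos [576.1 -96.1  53.4] yaw -172.83 d tool [3.  1.4 0.4] r [-0.01 -0.16 -0.03] F [-6.7 -0.4  4.2] w 11.1 gf 61.0
[ 2.89656564 -1.33931394]
```

>>> move_arm([
  {"dx": -1,"dy": 1.5,"dz": 0,"rx": 0,"ry": 0,"rz": 0,"gripper": 0},
  {"dx": -0.5,"dy": 1.5,"dz": 0,"rx": 0,"ry": 0,"rz": 0,"gripper": 0},
  {"dx": 0,"dy": 1,"dz": 0,"rx": 0,"ry": 0,"rz": 0,"gripper": 0},
  {"dx": 0,"dy": 0,"dz": 0,"rx": 0,"ry": 0,"rz": 0,"gripper": 0},
])

```text
time: 7.95
eef_pos: [576.1, -95.3, 53.6]
ee_rot: [0.192, -3.131, 0.011]
wrist_force: [-10.7, -11.4, 4.6]
width: 11.3
grasp_force: 61.2
```

```bash
python3 - <<'E'
from h import *
goto(573,-95,53,187.2)
print(wd(manip.state()['eef_pos'],np.array([573.1,-95.1]),7.2))
E
```

```text
t 7.95 pos [576.1 -95.3  53.6] yaw -172.99 d tool [3.1 0.7 0.6] r [-0.38 -0.32 -0.19] F [-10.7 -11.4   4.6] w 11.3 gf 61.2
[ 2.99231462 -0.60180337]
```

>>> move_arm([
  {"dx": 0,"dy": -2,"dz": 0,"rx": 0,"ry": 0,"rz": 0,"gripper": 0},
  {"dx": 0,"dy": 0,"dz": 0,"rx": 0,"ry": 0,"rz": 0,"gripper": 0.5},
  {"dx": 0,"dy": 0,"dz": 0,"rx": 0,"ry": 0,"rz": 0,"gripper": 0.5},
  {"dx": 0,"dy": 0,"dz": 0,"rx": 0,"ry": 0,"rz": 0,"gripper": 0.5},
  {"dx": 0,"dy": 0,"dz": -25,"rx": 0,"ry": 0,"rz": 0,"gripper": 0.5},
])

```text
time: 8.45
eef_pos: [576.9, -92.8, 75.3]
ee_rot: [0.197, -3.13, -0.004]
wrist_force: [0.0, 0.2, -0.5]
width: 42.7
grasp_force: 0.0
```

>>> move_arm([
  {"dx": 0,"dy": 0,"dz": -40,"rx": 0,"ry": 0,"rz": 0,"gripper": 0.5},
  {"dx": 0,"dy": 0,"dz": -45,"rx": 0,"ry": 0,"rz": 0,"gripper": 1},
  {"dx": 0,"dy": 0,"dz": -30,"rx": 0,"ry": 0,"rz": 0,"gripper": 1},
  {"dx": 0,"dy": 0,"dz": 0,"rx": 0,"ry": 0,"rz": 0,"gripper": 1},
])

```text
time: 8.85
eef_pos: [582.3, -94.3, 198.8]
ee_rot: [-0.197, 3.126, -0.005]
wrist_force: [0.7, -0.3, -0.7]
width: 83.3
grasp_force: 0.0
```

```bash
python3 - <<'E'
from h import *
c=grab('wrist'); W=world(c)
o=np.array([573.1,-95.1]); save(c['pixels'],'w2')
q=wd(W,o,7.2); Z=W[...,2]
f=(abs(q[...,0])<80)&(abs(q[...,1])<90)
def rep(n,m):
    P=W[m&f]; 
    if len(P)>5: r=cv2.minAreaRect(P[:,:2].astype(np.float32)); print(n,len(P),wd(np.array(r[0]),o,7.2),r[1],r[2])
rep('fin',abs(Z-84)<4)
t=(abs(Z-30)<2.5)&(abs(q[...,1])<43); rep('tray',t)
for lo,hi in((-45,-30),(-20,20),(30,42)):
    a=f&(q[...,0]>lo)&(q[...,0]<hi)
    ty=q[a&(abs(Z-30)<2.5)&(abs(q[...,1])<46)][:,1]; ry=q[a&(abs(Z-36)<2.5)][:,1]
    print(lo,hi,'tray y',np.percentile(ty,[1,99]) if len(ty) else 0,'railL inner',np.percentile(ry[ry>0],1) if (ry>0).any() else 0,'railR inner',np.percentile(ry[ry<0],99) if (ry<0).any() else 0)
print('rail R ends', [np.round(np.percentile(q[f&(abs(Z-36)<2.5)&(q[...,1]<-45)&(q[...,1]>-58)][:,0],k),1) for k in (1,25,50,75,99)])
print('dock front', np.percentile(q[f&(abs(Z-50)<3)][:,0],1))
goto(646,205,170,177)
E
```

```text
fin 669 [-2.016007   -1.58532706] (48.73808288574219, 11.44125747680664) 7.433811664581299
tray 5357 [-0.9658172  -0.20880489] (101.13504028320312, 84.90086364746094) 7.2063679695129395
-45 -30 tray y [-41.03964559  37.8771745 ] railL inner 43.306224763299355 railR inner -44.486707447382386
-20 20 tray y [-40.89630696  37.91501884] railL inner 47.40797279018539 railR inner -60.44963386282052
30 42 tray y [-44.41226305  38.21125152] railL inner 43.34835472180856 railR inner -44.5934975863199
rail R ends [np.float64(-63.6), np.float64(-52.8), np.float64(-41.7), np.float64(31.9), np.float64(49.1)]
dock front 48.79084030233254
t 8.9 pos [581.1 -94.  196. ] yaw -172.79 d tool [-101.8  288.5   25.9] r [-0.1   0.35 10.21] F [1.  0.  0.2] w 85.5 gf 0.0
```

View pics/w2.png

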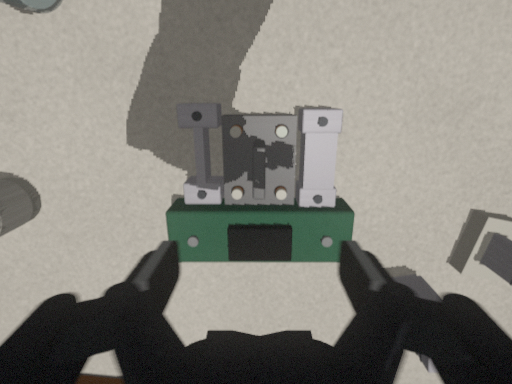

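The wrist picture shows the tray at (260,158) between the rails, its far edge against the green housing at row ~205. All four vials are at (236,131), (282,131), (237,194) and (281,194). The free pocket gap by the left-hand (deep) rail at (215,157) is about 19.5 mm. Now I go to the spacer.

>>> move_arm([
  {"dx": -15,"dy": 40,"dz": 0,"rx": 0,"ry": 0,"rz": 2,"gripper": 1},
  {"dx": -15,"dy": 40,"dz": 0,"rx": 0,"ry": 0,"rz": 2,"gripper": 1},
  {"dx": -15,"dy": 40,"dz": 0,"rx": 0,"ry": 0,"rz": 2,"gripper": 1},
  {"dx": -15,"dy": 40,"dz": 0,"rx": 0,"ry": 0,"rz": 2,"gripper": 1},
  {"dx": -10,"dy": 40,"dz": 0,"rx": 0,"ry": 0,"rz": 2,"gripper": 1},
])

```text
time: 9.4
eef_pos: [637.5, 111.8, 191.1]
ee_rot: [-0.079, -3.138, -0.0]
wrist_force: [-0.2, -0.1, 0.3]
width: 85.4
grasp_force: 0.0
```

>>> move_arm([
  {"dx": 0,"dy": 40,"dz": 0,"rx": 0,"ry": 0,"rz": 0.5,"gripper": 1},
  {"dx": 0,"dy": 30,"dz": 0,"rx": 0,"ry": 0,"rz": 0,"gripper": 1},
  {"dx": 0,"dy": 0,"dz": 0,"rx": 0,"ry": 0,"rz": 0,"gripper": 1},
  {"dx": 0,"dy": 0,"dz": 0,"rx": 0,"ry": 0,"rz": 0,"gripper": 1},
])

```text
time: 9.8
eef_pos: [640.6, 180.7, 191.2]
ee_rot: [-0.088, -3.138, 0.001]
wrist_force: [-0.2, -0.6, 0.8]
width: 85.3
grasp_force: 0.0
```

```bash
python3 - <<'E'
from h import *
c=grab('wrist'); W=world(c); Z=W[...,2]
f=np.hypot(W[...,0]-645.5,W[...,1]-205.3)<35
P=W[f&(abs(Z-97)<4)]; print(len(P),cv2.minAreaRect(P[:,:2].astype(np.float32)),np.median(P[:,2]))
f=np.hypot(W[...,0]-646,W[...,1]-205.3)<55
P=W[f&(abs(Z-25)<4)]; print(len(P),cv2.minAreaRect(P[:,:2].astype(np.float32)))
goto(645.5,205.3,60,176.5)
E
```

```text
725 ((645.4121704101562, 204.54437255859375), (14.09726333618164, 40.06574630737305), 85.66946411132812) 97.17497622407703
2125 ((645.6923828125, 204.41470336914062), (50.06781005859375, 80.34477233886719), 85.41275787353516)
t 9.85 pos [640.7 179.7 191.6] yaw 176.71 d tool [ -3.6  25.9 131.6] r [-0.04 -0.12  0.21] F [-0.1  0.1  0.2] w 85.5 gf 0.0
```

>>> move_arm([
  {"dx": -3.5,"dy": 25,"dz": 0,"rx": 0,"ry": 0,"rz": 0.8,"gripper": 0.4},
  {"dx": 0,"dy": 0,"dz": 30,"rx": 0,"ry": 0,"rz": 0,"gripper": 0.4},
  {"dx": 0,"dy": 0,"dz": 30,"rx": 0,"ry": 0,"rz": 0,"gripper": 0.4},
  {"dx": 0,"dy": 0,"dz": 0,"rx": 0,"ry": 0,"rz": 0,"gripper": 0.4},
  {"dx": 0,"dy": 0,"dz": 0,"rx": 0,"ry": 0,"rz": 0,"gripper": 0.4},
])

```text
time: 10.35
eef_pos: [645.8, 203.2, 132.8]
ee_rot: [-0.115, -3.137, 0.001]
wrist_force: [-0.2, -0.0, 0.5]
width: 34.3
grasp_force: 0.0
```

```bash
python3 -c "
from h import *
goto(645.4,204.6,61,175.6)"
```

```text
t 10.35 pos [645.8 203.2 132.8] yaw 175.79 d tool [ 0.3  1.4 71.8] r [-0.03 -0.11  0.19] F [-0.2 -0.   0.5] w 34.3 gf 0.0
```

>>> move_arm([
  {"dx": 0,"dy": 1.4,"dz": 20,"rx": 0,"ry": 0,"rz": 0.2,"gripper": 0.4},
  {"dx": 0,"dy": 0,"dz": 25,"rx": 0,"ry": 0,"rz": 0,"gripper": 0.4},
  {"dx": 0,"dy": 0,"dz": 26,"rx": 0,"ry": 0,"rz": 0,"gripper": 0.35},
  {"dx": 0,"dy": 0,"dz": 0,"rx": 0,"ry": 0,"rz": 0,"gripper": 0.35},
  {"dx": 0,"dy": 0,"dz": 0,"rx": 0,"ry": 0,"rz": 0,"gripper": 0.35},
])

```text
time: 10.85
eef_pos: [647.2, 205.6, 63.8]
ee_rot: [0.119, 3.138, 0.001]
wrist_force: [0.3, 0.1, 0.6]
width: 29.8
grasp_force: 0.0
```

```bash
python3 -c "
from h import *
goto(645.4,204.6,61,175.6)"
```

```text
t 10.85 pos [647.2 205.6  63.8] yaw 175.64 d tool [ 1.7 -1.1  2.8] r [0.03 0.07 0.04] F [0.3 0.1 0.6] w 29.8 gf 0.0
```

>>> move_arm([
  {"dx": 1.7,"dy": -1,"dz": 2,"rx": 0,"ry": 0,"rz": 0,"gripper": 0.35},
  {"dx": 0,"dy": 0,"dz": 0,"rx": 0,"ry": 0,"rz": 0,"gripper": 0},
  {"dx": 0,"dy": 0,"dz": 0,"rx": 0,"ry": 0,"rz": 0,"gripper": 0},
  {"dx": 0,"dy": 0,"dz": 0,"rx": 0,"ry": 0,"rz": 0,"gripper": 0},
  {"dx": 0,"dy": 0,"dz": 0,"rx": 0,"ry": 0,"rz": 0,"gripper": 0},
])

```text
time: 11.35
eef_pos: [645.8, 205.1, 62.1]
ee_rot: [0.118, 3.136, 0.001]
wrist_force: [-0.6, -0.0, 6.4]
width: 13.6
grasp_force: 59.3
```

```bash
python3 -c "
from h import *
goto(645.4,204.6,120,175.6)"
```

```text
t 11.35 pos [645.8 205.1  62.1] yaw 175.68 d tool [  0.2  -0.5 -57.9] r [0.03 0.17 0.08] F [-0.6 -0.   6.4] w 13.6 gf 59.3
```

>>> move_arm([
  {"dx": 0,"dy": 0,"dz": -15,"rx": 0,"ry": 0,"rz": 0,"gripper": 0},
  {"dx": 0,"dy": 0,"dz": -20,"rx": 0,"ry": 0,"rz": 0,"gripper": 0},
  {"dx": 0,"dy": 0,"dz": -30,"rx": 0,"ry": 0,"rz": 0,"gripper": 0},
  {"dx": 0,"dy": 0,"dz": -30,"rx": 0,"ry": 0,"rz": 0,"gripper": 0},
  {"dx": 10,"dy": -20,"dz": -20,"rx": 0,"ry": 0,"rz": -1,"gripper": 0},
])

```text
time: 11.85
eef_pos: [634.6, 187.6, 177.3]
ee_rot: [0.087, 3.137, 0.002]
wrist_force: [0.3, -0.5, -1.5]
width: 13.4
grasp_force: 58.8
```

>>> move_arm([
  {"dx": 15,"dy": -40,"dz": 0,"rx": 0,"ry": 0,"rz": -2,"gripper": 0},
  {"dx": 15,"dy": -40,"dz": 0,"rx": 0,"ry": 0,"rz": -2,"gripper": 0},
  {"dx": 15,"dy": -40,"dz": 0,"rx": 0,"ry": 0,"rz": -2,"gripper": 0},
  {"dx": 15,"dy": -40,"dz": 0,"rx": 0,"ry": 0,"rz": -2,"gripper": 0},
  {"dx": 15,"dy": -40,"dz": 0,"rx": 0,"ry": 0,"rz": -2,"gripper": 0},
])

```text
time: 12.35
eef_pos: [559.6, -15.9, 175.3]
ee_rot: [-0.186, 3.136, 0.0]
wrist_force: [0.5, 0.1, -1.6]
width: 13.3
grasp_force: 58.7
```

```bash
python3 -c "
from h import *
goto(572.5,-146.3,160,187.2)"
```

```text
t 12.35 pos [559.6 -15.9 175.3] yaw -173.2 d tool [   2.6 -131.    15.3] r [ 0.01  0.   -0.4 ] F [ 0.5  0.1 -1.6] w 13.3 gf 58.7
```

>>> move_arm([
  {"dx": 2,"dy": -40,"dz": 0,"rx": 0,"ry": 0,"rz": 0,"gripper": 0},
  {"dx": 0,"dy": -40,"dz": 0,"rx": 0,"ry": 0,"rz": 0,"gripper": 0},
  {"dx": 0,"dy": -30,"dz": 0,"rx": 0,"ry": 0,"rz": 0,"gripper": 0},
  {"dx": 0,"dy": 0,"dz": 0,"rx": 0,"ry": 0,"rz": 0,"gripper": 0},
  {"dx": 0,"dy": 0,"dz": 0,"rx": 0,"ry": 0,"rz": 0,"gripper": 0},
])

```text
time: 12.85
eef_pos: [571.1, -124.7, 174.9]
ee_rot: [0.18, -3.136, -0.001]
wrist_force: [0.3, 0.5, -0.7]
width: 13.4
grasp_force: 58.9
```

```bash
cat > look.py <<'E'
from h import *
import sys
c=grab('wrist'); W=world(c); o=np.array([573.1,-95.1]); q=wd(W,o,7.2); Z=W[...,2]
s=manip.state(); p=s['eef_pos']; print('tcp dock',wd(p,o,7.2))
zt=p[2]+40  # spacer top ~ TCP-57+92=+35
def st(n,m,ax):
    v=q[m][:,ax]; print(n,len(v),np.round(np.percentile(v,[2,50,98]),1) if len(v)>5 else '')
f=(q[...,0]>-20)&(q[...,0]<15)
st('web R top y',f&(abs(Z-36)<3)&(q[...,1]<-55),1)
st('tray y',f&(abs(Z-30)<2.5)&(q[...,1]<42)&(q[...,1]>-47),1)
st('fin y',f&(abs(Z-84)<3),1)
st('dock front x',(abs(Z-50)<3)&(abs(q[...,1])<80),0)
st('tray x',(abs(Z-30)<2.5)&(q[...,1]<30)&(q[...,1]>0),0)
g=(abs(Z-36)<3)&(q[...,1]<-47)&(q[...,1]>-56); v=q[g][:,0]
print('R near block x',np.round(np.percentile(v[v<-20],[2,98]),1) if (v<-20).any() else '', 'far',np.round(np.percentile(v[v>5],[2,98]),1) if (v>5).any() else '')
# held spacer: points near tcp, heights between underside and tcp
h=(np.hypot(W[...,0]-p[0],W[...,1]-p[1])<30)&(Z>p[2]-58)&(Z<p[2]-5)
st('spacer x',h,0);st('spacer y',h,1);st('sp z',h,0) if 0 else print('z',np.percentile(Z[h],[1,50,99]) if h.any() else '')
goto(572.5,-146.3,57,187.2)
if len(sys.argv)>1: save(c['pixels'],sys.argv[1])
E
python3 look.py w3
```

```text
tcp dock [ -5.63200873 -28.26318007]
web R top y 332 [-70.3 -65.3 -60.6]
tray y 1639 [-40.1  12.2  37.6]
fin y 549 [-7.2 -1.6  4.4]
dock front x 2379 [12.3 62.8 96.8]
tray x 1756 [-50.5 -13.9  48.7]
R near block x [-63.9 -40.1] far [21.2 49. ]
spacer x 514 [-26.1 -25.7 -25.1]
spacer y 514 [-35.6 -29.1 -22.3]
z [125.05364879 151.47692728 169.57775225]
t 12.9 pos [ 571.1 -123.8  174.9] yaw -173.33 d tool [  1.1 -22.6 117.9] r [ 0.05 -0.03 -0.53] F [-0.2 -0.4 -1.3] w 13.4 gf 58.9
```

View pics/w3.png

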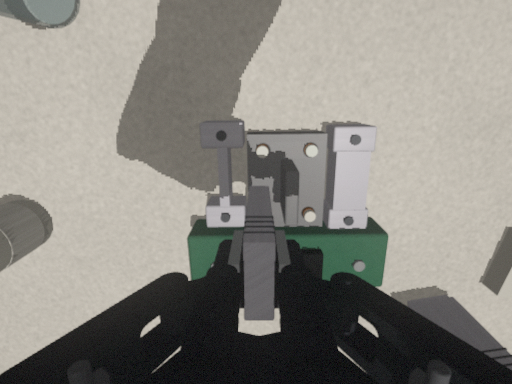

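The held spacer is at (259,250) in the wrist view. It is upright, centred at dock (−5.7, −29), and needs to go to (−8, −50.4), the middle of the deep pocket. The tray is home with its vials seated.

>>> move_arm([
  {"dx": 2,"dy": -21.4,"dz": 0,"rx": 0,"ry": 0,"rz": -0.4,"gripper": 0},
  {"dx": 0,"dy": 0,"dz": 20,"rx": 0,"ry": 0,"rz": 0,"gripper": 0},
  {"dx": 0,"dy": 0,"dz": 20,"rx": 0,"ry": 0,"rz": 0,"gripper": 0},
  {"dx": 0,"dy": 0,"dz": 0,"rx": 0,"ry": 0,"rz": 0,"gripper": 0},
  {"dx": 0,"dy": 0,"dz": 0,"rx": 0,"ry": 0,"rz": 0,"gripper": 0},
])

```text
time: 13.4
eef_pos: [571.6, -144.3, 135.2]
ee_rot: [0.197, -3.134, -0.001]
wrist_force: [0.5, 0.1, -1.1]
width: 13.2
grasp_force: 58.9
```

```bash
python3 look.py
```

```text
tcp dock [ -7.04970333 -49.1829399 ]
web R top y 428 [-70.3 -65.3 -60.6]
tray y 2134 [-38.4 -12.4  37.6]
fin y 739 [-7.2 -1.8  4.1]
dock front x 2333 [-13.1  58.6  84.4]
tray x 1751 [-51.  -23.8  47.3]
R near block x [-63.4 -40.1] far 
spacer x 528 [-28.1 -27.6 -27. ]
spacer y 528 [-55.3 -48.9 -42.1]
z [ 85.57300402 111.63633088 130.69174447]
t 13.45 pos [ 572.3 -144.8  135.9] yaw -172.84 d tool [ 0.  -1.5 78.9] r [-0.01  0.03 -0.04] F [ 0.8 -0.6 -0.6] w 13.2 gf 58.9
```

>>> move_arm([
  {"dx": 0,"dy": -1.6,"dz": 15,"rx": 0,"ry": 0,"rz": 0,"gripper": 0},
  {"dx": 0,"dy": 0,"dz": 15,"rx": 0,"ry": 0,"rz": 0,"gripper": 0},
  {"dx": 0,"dy": 0,"dz": 8,"rx": 0,"ry": 0,"rz": 0,"gripper": 0},
  {"dx": 0,"dy": 0,"dz": 0,"rx": 0,"ry": 0,"rz": 0,"gripper": 0},
  {"dx": 0,"dy": 0,"dz": 0,"rx": 0,"ry": 0,"rz": 0,"gripper": 0},
])

```text
time: 13.95
eef_pos: [572.6, -147.3, 97.9]
ee_rot: [-0.194, 3.135, -0.0]
wrist_force: [0.1, -0.6, -0.9]
width: 13.3
grasp_force: 59.0
```

```bash
python3 look.py
```

```text
tcp dock [ -6.85297613 -51.84578401]
web R top y 456 [-70.3 -66.1 -61.1]
tray y 2785 [-40.3 -14.8  37.7]
fin y 1040 [-7.1 -1.8  4.2]
dock front x 2202 [-26.7  62.5  98.4]
tray x 2069 [-50.9 -27.4  47.2]
R near block x [-63.6 -40.1] far 
spacer x 517 [-27.4 -27.  -26.4]
spacer y 517 [-58.3 -51.9 -45.1]
z [47.92658178 74.39313425 92.78804233]
t 14.0 pos [ 572.8 -147.4   98.2] yaw -172.91 d tool [ 0.2  1.2 41.2] r [-0.04  0.08 -0.11] F [ 0.3 -0.1 -0.5] w 13.3 gf 59.0
```

>>> move_arm([
  {"dx": 0,"dy": 1.2,"dz": 3,"rx": 0,"ry": 0,"rz": 0,"gripper": 0},
  {"dx": 0,"dy": 0,"dz": 7,"rx": 0,"ry": 0,"rz": 0,"gripper": 0},
  {"dx": 0,"dy": 0,"dz": 7,"rx": 0,"ry": 0,"rz": 0,"gripper": 0},
  {"dx": 0,"dy": 0,"dz": 7,"rx": 0,"ry": 0,"rz": 0,"gripper": 0},
  {"dx": 0,"dy": 0,"dz": 0,"rx": 0,"ry": 0,"rz": 0,"gripper": 0},
])

```text
time: 14.5
eef_pos: [570.9, -145.7, 71.4]
ee_rot: [0.194, -3.133, -0.002]
wrist_force: [-0.2, -0.0, -1.0]
width: 13.4
grasp_force: 59.0
```

```bash
python3 look.py
```

```text
tcp dock [ -8.18043108 -50.09545108]
web R top y 426 [-70.2 -65.7 -60.4]
tray y 3026 [-39.1 -12.6  37.9]
fin y 1132 [-67.9  -3.5   4. ]
dock front x 1666 [-28.6  57.2  71.7]
tray x 2326 [-51.3 -30.9  22.5]
R near block x [-63.9 -28.5] far 
spacer x 2701 [-33.7 -19.3   4.4]
spacer y 2701 [-69.7 -41.2 -22.1]
z [21.2199212  30.96023937 65.36016656]
t 14.55 pos [ 571.3 -145.8   72.1] yaw -172.92 d tool [-1.2 -0.6 15.1] r [ 0.06 -0.1  -0.12] F [-1.3  0.1 -0.9] w 13.1 gf 59.0
```

>>> move_arm([
  {"dx": 0,"dy": 0,"dz": 6,"rx": 0,"ry": 0,"rz": 0,"gripper": 0},
  {"dx": 0,"dy": 0,"dz": 5,"rx": 0,"ry": 0,"rz": 0,"gripper": 0},
  {"dx": 0,"dy": 0,"dz": 3,"rx": 0,"ry": 0,"rz": 0,"gripper": 0},
  {"dx": 0,"dy": 0,"dz": 0.5,"rx": 0,"ry": 0,"rz": 0,"gripper": 0},
  {"dx": 0,"dy": 0,"dz": 0,"rx": 0,"ry": 0,"rz": 0,"gripper": 0},
])

```text
time: 15.05
eef_pos: [571.9, -146.1, 58.5]
ee_rot: [0.194, -3.135, -0.0]
wrist_force: [-0.0, 0.9, -1.4]
width: 13.1
grasp_force: 59.0
```

```bash
python3 -c "
from h import *
goto(572,-146.3,57,187.2)"
```

```text
t 15.05 pos [ 571.9 -146.1   58.5] yaw -172.92 d tool [-0.1 -0.3  1.5] r [ 0.01 -0.01 -0.12] F [-0.   0.9 -1.4] w 13.1 gf 59.0
```

>>> move_arm([
  {"dx": 0,"dy": 0,"dz": 1,"rx": 0,"ry": 0,"rz": 0,"gripper": 0},
  {"dx": 0,"dy": 0,"dz": 0.6,"rx": 0,"ry": 0,"rz": 0,"gripper": 0},
  {"dx": 0,"dy": 0,"dz": 0,"rx": 0,"ry": 0,"rz": 0,"gripper": 0},
])

```text
time: 15.35
eef_pos: [572.1, -146.2, 57.2]
ee_rot: [-0.194, 3.135, -0.0]
wrist_force: [-0.7, 0.5, -2.3]
width: 13.4
grasp_force: 59.2
```

>>> move_arm([
  {"dx": 0,"dy": 0,"dz": 0.6,"rx": 0,"ry": 0,"rz": 0,"gripper": 0},
  {"dx": 0,"dy": 0,"dz": 0.5,"rx": 0,"ry": 0,"rz": 0,"gripper": 0},
  {"dx": 0,"dy": 0,"dz": 0,"rx": 0,"ry": 0,"rz": 0,"gripper": 0},
])

```text
time: 15.65
eef_pos: [572.2, -146.2, 57.1]
ee_rot: [-0.194, 3.135, -0.001]
wrist_force: [-2.6, 0.4, 6.5]
width: 13.2
grasp_force: 60.3
```

The spacer is on the bench (6.5 N up at z 57.1, as predicted). Now I push toward +y.

>>> move_arm([
  {"dx": 0,"dy": 1.5,"dz": -0.3,"rx": 0,"ry": 0,"rz": 0,"gripper": 0},
  {"dx": 0,"dy": 1.5,"dz": 0,"rx": 0,"ry": 0,"rz": 0,"gripper": 0},
  {"dx": 0,"dy": 1.5,"dz": 0,"rx": 0,"ry": 0,"rz": 0,"gripper": 0},
  {"dx": 0,"dy": 1.5,"dz": 0,"rx": 0,"ry": 0,"rz": 0,"gripper": 0},
  {"dx": 0,"dy": 0,"dz": 0,"rx": 0,"ry": 0,"rz": 0,"gripper": 0},
])

```text
time: 16.15
eef_pos: [572.4, -141.6, 57.1]
ee_rot: [-0.193, 3.134, -0.005]
wrist_force: [-0.4, -4.7, 4.0]
width: 13.1
grasp_force: 59.8
```

```bash
python3 look.py
```

```text
tcp dock [ -6.53962281 -46.03172206]
web R top y 463 [-70.2 -65.6 -60.4]
tray y 3193 [-35.6  -9.2  39.8]
fin y 1138 [-64.6  -2.6   5.8]
dock front x 1440 [-26.6  52.   60.7]
tray x 2495 [-51.2 -34.4  -4.8]
R near block x [-63.9 -26.5] far 
spacer x 3426 [-32.9 -19.3   3. ]
spacer y 3426 [-69.3 -43.2 -18.1]
z [-0.5583368  30.23796219 49.99544537]
t 16.2 pos [ 572.4 -141.6   57.1] yaw -172.95 d tool [ 0.5 -4.7  0.1] r [-0.19  0.11 -0.15] F [ 0.4 -6.1  5.5] w 13.0 gf 59.8
```

>>> move_arm([
  {"dx": 0,"dy": 1,"dz": 0,"rx": 0,"ry": 0,"rz": 0,"gripper": 0},
  {"dx": 0,"dy": 1,"dz": 0,"rx": 0,"ry": 0,"rz": 0,"gripper": 0},
  {"dx": 0,"dy": 1,"dz": 0,"rx": 0,"ry": 0,"rz": 0,"gripper": 0},
  {"dx": 0,"dy": 0,"dz": 0,"rx": 0,"ry": 0,"rz": 0,"gripper": 0},
])

```text
time: 16.6
eef_pos: [572.0, -139.0, 57.1]
ee_rot: [-0.193, 3.134, -0.006]
wrist_force: [-0.1, -6.3, 5.8]
width: 12.9
grasp_force: 59.6
```

```bash
python3 look.py|egrep 'tcp|tray|^t '
```

```text
tcp dock [ -6.55049091 -43.35293698]
tray y 3111 [-32.9  -7.2  41.2]
tray x 2424 [-51.2 -35.6  -8.6]
t 16.65 pos [ 572.  -138.9   57.1] yaw -172.97 d tool [ 0.4 -7.4  0.2] r [-0.22  0.1  -0.17] F [-0.5 -6.4  4. ] w 12.9 gf 59.6
```

>>> move_arm([
  {"dx": 0,"dy": 1,"dz": -0.1,"rx": 0,"ry": 0,"rz": 0,"gripper": 0},
  {"dx": 0,"dy": 1,"dz": 0,"rx": 0,"ry": 0,"rz": 0,"gripper": 0},
  {"dx": 0,"dy": 0,"dz": 0,"rx": 0,"ry": 0,"rz": 0,"gripper": 0},
])

```text
time: 16.95
eef_pos: [572.1, -138.3, 57.1]
ee_rot: [-0.192, 3.134, -0.01]
wrist_force: [-0.3, -9.7, 2.1]
width: 13.0
grasp_force: 59.7
```

```bash
python3 look.py|egrep 'tcp|tray|^t '
```

```text
tcp dock [ -6.3457837  -42.78510949]
tray y 3110 [-32.4  -6.8  41.2]
tray x 2419 [-51.1 -35.6  -8.5]
t 17.0 pos [ 572.2 -138.3   57.2] yaw -173.0 d tool [ 0.6 -7.9  0.2] r [-0.37  0.11 -0.2 ] F [ 0.9 -9.3  2.3] w 13.5 gf 59.7
```

>>> move_arm([
  {"dx": 0,"dy": 0.8,"dz": -0.1,"rx": 0,"ry": 0,"rz": 0,"gripper": 0},
  {"dx": 0,"dy": 0,"dz": 0,"rx": 0,"ry": 0,"rz": 0,"gripper": 0},
  {"dx": 0,"dy": 0,"dz": 0,"rx": 0,"ry": 0,"rz": 0,"gripper": 0},
])

```text
time: 17.3
eef_pos: [572.1, -138.2, 57.2]
ee_rot: [-0.191, 3.134, -0.012]
wrist_force: [0.9, -12.2, 1.4]
width: 13.3
grasp_force: 59.6
```

```bash
python3 look.py w4|egrep 'tcp|tray|^t '; python3 - <<'E'
from h import *
o=np.array([573.1,-95.1])
for n in('wrist',):
    W=world(load(n)); q=wd(W,o,7.2); Z=W[...,2]
    for x in(-52,-46,-40,-36,-33):
        a=abs(q[...,0]-x)<2
        t=q[a&(abs(Z-30)<2.2)&(abs(q[...,1])<50)][:,1]; r=q[a&(abs(Z-36)<2)&(q[...,1]>35)][:,1]
        print(x,t.max() if len(t) else 0,r.min() if len(r) else 0)
    t=(abs(Z-30)<2.2)&(abs(q[...,1])<40)
    f=[(y,q[t&(abs(q[...,1]-y)<2)][:,0].min()) for y in range(-25,36,5)]
    print('tray near-edge slope deg',np.degrees(np.arctan(np.polyfit(*zip(*f),1)[0])))
b=grab('scene'); save(cv2.resize(b['pixels'][150:260,150:290],None,fx=5,fy=5,interpolation=cv2.INTER_CUBIC),'s5')
E
```

```text
tcp dock [ -6.36206442 -42.63044275]
tray y 3117 [-32.4  -6.7  41.2]
tray x 2416 [-51.  -35.4  -8.2]
t 17.35 pos [ 572.1 -138.2   57.2] yaw -173.03 d tool [ 0.6 -8.1  0.2] r [-0.43  0.1  -0.23] F [  0.4 -11.9   0.9] w 12.8 gf 59.6
-52 43.99864444479455 43.16499020767222
-46 44.392419123655834 43.23181983429252
-40 44.27486230265829 42.59290203239345
-36 44.03118075946944 43.49487366413056
-33 48.28173026124535 43.92400647189435
tray near-edge slope deg -0.041170372994979956
```

View pics/w4.png

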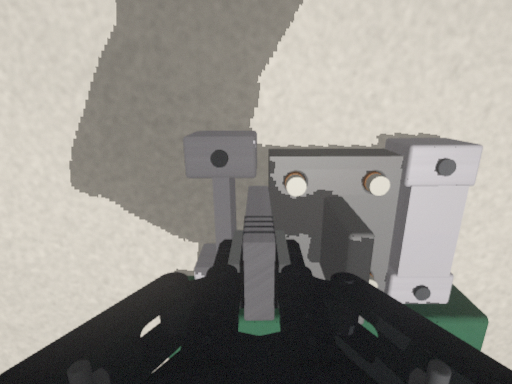

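View pics/s5.png

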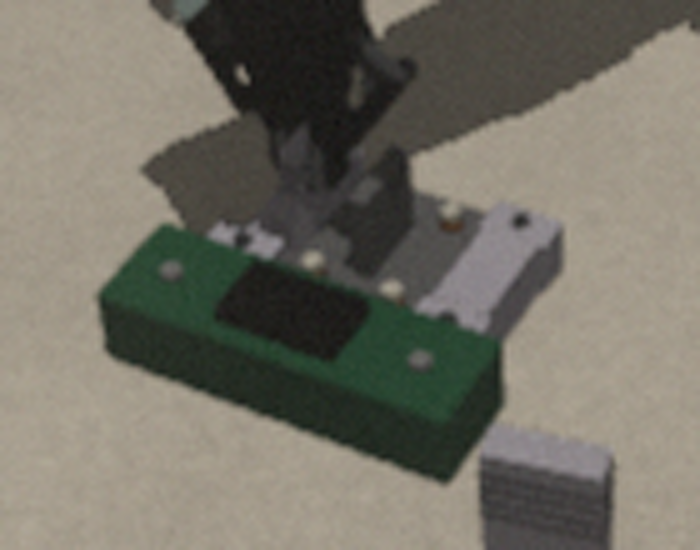

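The wrist view shows the tray edge (row 150, columns 268–408) square and closed against the shallow rail at (395,160), with the spacer upright in the pocket at (259,250). The scene crop shows the tray home against the green housing, with the vials seated. The push is steady at 12 N, so I hand in.

```bash
python3 -c "
from rig import manip
print(manip.close_job())"
```

```text
the job is handed in; nothing more can be done
None
```

I've handed the job in at about 17 s: the tray is home against the dock's back face with its vials seated, and the spacer is upright on the bench in the deep pocket, still gripped and pressing the tray flush on the shallow rail with about 12 N.

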